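# Advance the bench job counter to the pointer

## Robot

A 6-joint arm with a two-finger parallel gripper is mounted at the origin on the work surface. World frame = base frame: x ahead of the robot, y to its left, z up, the work surface at z = 0. Lengths are in m, angles in rad, forces in N, time in s.
With the tool pointing down it reaches from about 0.25 to 0.725 m from the base axis. Payload 4 kg.
Tool frame: the origin (TCP) lies between the finger pads; the fingertips stand 17 mm ahead of it and the grasp point (between the pads) lies 2 mm behind it; z points along the fingers, x is the direction in which the jaws open and shut, and the axes are right-handed (so a half turn about z gives the same grasp; the last joint's range is limited). The gripper opens to 85 mm and grips with 20 to 120 N. Pads are 22 mm wide; open, the fingers measure 114 mm over their backs; the gripper's body (76 mm by 85 mm) begins 54 mm behind the grasp point. The pads swing forward as they close: fully open they stand 13 mm farther back than shut.
Start: joints at [-1.219, 0.241, 0.005, 1.335, 0, 1.571], TCP at [0.172, -0.469, 0.248] pointing down, gripper open.
Joint ranges: [-2.72, 2.72], [-1.05, 1.87], [-1.09, 1.28], [-1.99, 2.15], [-1.42, 1.44], [-3.14, 3.14]. Speed limits (rad/s): [2.79, 2.79, 3.14, 3.14, 3.14, 3.14].

## Interface

Orientations are given as a unit quaternion [x, y, z, w].
In Python, from workcell import telemetry, cams, workorder gives the robot as it stands. The module is installed in compiled form; this text tells all that it offers.
- The arm moves only by the tool apply_moves, never from a script. Its argument "moves" is a list that holds one entry, the list of rows, each a list of 4 numbers: the shift along the tool's x, y, z in mm, then the turn about the tool's z in degrees. A call has exactly 10 rows; each row shifts and turns the pose as measured when the row begins, along the tool's axes as they then stand; what a row does not reach is not made up. A row lasts 1/10 s, in which the tool goes at most 50 mm and 8.59 degrees, less where a joint would pass 70% of its speed; a pose out of reach is approached as far as the arm can. A call with a gripper value outside its range is refused whole. "hand" is the gripper's target within -1 to 1 (fully open at 1, half-way at 0, shut at -1), set as the call begins (left out, the last holds). The fingers move at their own pace and stop on an object; the grip force is fixed at half the most. Time passes only in rows, so rows that do not move let the fingers close, or fill a call up. It gives the time, the measured TCP pose, the force and the opening at its end, in the units of the state.
- telemetry.get_obs(): the state, without advancing time (a new reading comes with each control period).
- cams.camera(name): name is "side" or "top" or "wrist"; returns a dict with "color" (400x640x3 uint8, red, green, blue), "fovy" (degrees; the focal length in pixels is half the picture's height over the tangent of half this angle, whatever the lens; pixels are square), "cx", "cy" (the principal point, pixels), "k1" (the pictures are not rectified: a ray, as slopes to the right and down, at radius r is drawn at 1 + k1 r^2 times it, then the intrinsics apply), "camera_from_world" (4x4, takes a point from world to camera coordinates). Camera axes: x right, y down, z forward; pixel columns grow to the right and rows downward; lengths in m; the calibration is good to about 2 mm. A picture is of the moment at which its call begins. There is no depth.
- workorder.job_done(): hands the job in, once; it reports no verdict.
The state is a dict: "clock": time; "joint_pos": joint angles; "joint_vel": joint speeds; "tau": joint torques, N m; "eef_pos": TCP position; "tool_rot": TCP orientation; "ft_force": force on the tool from outside, world axes, zero at the start; "ft_torque": the same for the moment, N m; "grip_width": finger opening in m.
Only numpy, scipy, OpenCV 4.12 (cv2) and the standard library are available. Lean on these libraries where they do the work, as an engineer would, in place of code of your own. Each camera call takes 0.05 s, during which the arm holds its last target. There are 200 camera calls.

## Task

Advance the counter's wheel counter-clockwise (seen from above) by flicking its orange tabs with a fingertip, one click at a time and letting each click settle, until the blue mark on the white dial points at the yellow pointer; do not let it click past the pointer. Push gently, pinch or lift nothing, leave the canister, cup, knob and socket bar where they are, and finish clear of everything.

Things in the scene. Friction and masses are not known exactly. Their poses are not given: they have to be found in the camera images.
- counter: job counter bolted to the bench: grey base 156 (x) by 160 (y) mm, its top at 20 mm height. Origin: centre of its underside, on the wheel's upright axis; z up; turned up to 0.4 rad about z. A green roof (48 to 53 mm height) covers the wheel where x > -26 mm in this frame; on the -x side the wheel's edge is open from above and in front. White dial, 56 mm across, stands through the roof to 56 mm.
- wheel (a joint): wheel angle, rad, grows counter-clockwise seen from above; 0 = blue mark at the pointer; starts two or three clicks short (negative). A sprung detent holds it at each multiple of 0.785 (8 clicks a turn); pushed past half-way it snaps to the next click. It turns both ways; about 1 to 2 N at a tab overcomes a click.
- tabs (a point): point on the counter, 54 mm from the wheel's axis in the middle of the open -x side, at 35 mm height (mid-height of the tabs). Eight orange radial tabs, 8 mm thick, reach from radius 28 to 68 mm, from 26 to 44 mm height, 45 degrees apart. At rest one tab stands 22.5 degrees either side of this point; turning counter-clockwise they move here towards the counter's -y.
- pointer (a point): yellow arrow lying on the roof, on the +x side of the dial, pointing at it; this point is its tip, 32 mm from the wheel's axis, at 54 mm height
- blue_mark (a point): blue bar (21 by 8 mm) on top of the white dial at 57 mm height; this point lies 22 mm from the wheel's axis, in the direction the mark points. The other seven click positions have short black ticks.
- canister_mid (a point): squat tin canister with knurled lid, 81 mm across, 56 mm high, loose; the point is its centre, half-way up
- cup_mid (a point): grey aluminium recoil starter cup, open top, 72 mm across, 36 mm high, loose; the point is its centre, half-way up
- red_knob_mid (a point): red plastic wheel-height knob on a black foot, 52 mm across, 43 mm high, loose; the point is its centre, half-way up
- bar_mid (a point): chrome socket extension bar lying on the bench, 150 mm long along its own x, 16 mm thick, loose; the point is its centre
There are look-alikes about, which are no part of the job. Leave any pink or red look-alike of the counter alone.

How it is judged:
On the way:
1. the wheel settles at the click just before the pointer (value of joint wheel between -0.9354 and -0.6354 rad), for 0.2 s.
At the end, for the whole second after the job is handed in: the wheel rests in the click at the pointer (joint within 0.12 rad of 0, still), and the canister, cup, knob and bar are within 15 mm of where they started (value of joint wheel between -0.12 and 0.12 rad and velocity of joint wheel between -0.1 and 0.1 rad/s and distance of each of canister_mid, cup_mid, red_knob_mid, bar_mid from where it was at the start of the episode below 0.015 m); the robot touches nothing.
It fails at once if the wheel clicks past the pointer (value of joint wheel above 0.5 rad).
It fails at once if the wheel is turned back the long way round (value of joint wheel below -2.95 rad).
It fails at once if the counter is pinched or pressed with more than 15 N (contact force between the fingers and counter above 15 N).
It fails at once if the canister, cup, knob or bar is pushed or lifted away (distance of any of canister_mid, cup_mid, red_knob_mid, bar_mid from where it was at the start of the episode above 0.015 m).
It also fails if it takes over 42 s, if anything falls off the work surface, if the arm or the gripper's body presses on something with over 40 N, if the wrist force passes 120 N, or if a joint passes its speed limit or range.

## Working session

There is one attempt and no reset: what is moved stays moved. The work goes in short steps, Python scripts to look and compute and a tool call to move; the robot and the scene stay as the last step left them, time stands still between calls to the robot, and variables do not carry over. Pictures are saved under pics/ and viewed, about 8 in all and at most 12, crops included, and the job is handed in when it is done.

Besides the shell and the picture viewer there is one more tool, called by a JSON object that holds its "api" and its "payload", one argument or row to a line. apply_moves: Moves the arm, as the interface text tells. Its arguments: {"type":"object","properties":{"moves":{"type":"array"},"hand":{"type":"number"}},"required":["moves"]}

```bash
mkdir -p pics; cat > h.py <<'E'
import numpy as np, cv2
from workcell import telemetry, cams, workorder
def K(c):
    h,w=c["color"].shape[:2]; f=h/2/np.tan(np.radians(c["fovy"])/2)
    return f,c["cx"],c["cy"],c["k1"],np.array(c["camera_from_world"])
def proj(c,p):
    f,cx,cy,k,T=K(c); q=T[:3,:3]@np.asarray(p)+T[:3,3]; s=q[:2]/q[2]; s=s*(1+k*(s@s)); return s*f+[cx,cy]
def ray(c,uv):
    f,cx,cy,k,T=K(c); d=(np.asarray(uv,float)-[cx,cy])/f; s=d.copy()
    for _ in range(20): s=d/(1+k*(s@s))
    R=T[:3,:3]; return -R.T@T[:3,3], R.T@np.array([s[0],s[1],1])
def atz(c,uv,z):
    o,d=ray(c,uv); return o+d*(z-o[2])/d[2]
def tri(obs):
    A=np.zeros((3,3));b=np.zeros(3)
    for c,uv in obs:
        o,d=ray(c,uv); d=d/np.linalg.norm(d); P=np.eye(3)-np.outer(d,d); A+=P; b+=P@o
    x=np.linalg.solve(A,b); return x,[proj(c,x)-uv for c,uv in obs]
E
python3 - <<'E'
from h import *
import pickle
C={n:cams.camera(n) for n in("top","side","wrist")}
pickle.dump(C,open("c0.pkl","wb"))
for n,c in C.items():
    print(n,c["fovy"],c["cx"],c["cy"],c["k1"]); print(np.round(c["camera_from_world"],3).tolist())
v=np.vstack([C["top"]["color"],C["side"]["color"]])[:,:,::-1]
cv2.imwrite("pics/a_top.png",C["top"]["color"][:,:,::-1]);cv2.imwrite("pics/a_side.png",C["side"]["color"][:,:,::-1])
print(telemetry.get_obs())
E
```

```text
top 57.30384353622641 316.6461689003221 196.86085599268432 0.022778573997630003
[[0.018, -1.0, -0.024, -0.084], [-0.991, -0.014, -0.13, 0.61], [0.13, 0.026, -0.991, 0.985], [0.0, 0.0, 0.0, 1.0]]
side 57.58499604090267 315.83788489501586 195.83758592168934 -0.011409206982577523
[[0.814, -0.581, -0.003, -0.558], [-0.427, -0.595, -0.681, 0.253], [0.394, 0.555, -0.733, 0.673], [0.0, 0.0, 0.0, 1.0]]
wrist 70.42712385658412 316.8793478848257 198.26572963572067 -0.05039851352732882
[[0.345, -0.939, -0.002, -0.5], [-0.906, -0.334, 0.259, -0.034], [-0.244, -0.087, -0.966, 0.378], [0.0, 0.0, 0.0, 1.0]]
{'clock': 0.15, 'joint_pos': array([-1.21898697e+00,  2.41262944e-01,  4.04447574e-03,  1.33522563e+00,
        1.03727676e-05,  1.57081378e+00]), 'joint_vel': array([ 0.0004312 , -0.00137175,  0.00436388,  0.00079269,  0.00060187,
       -0.00080789]), 'tau': array([-5.60149601e-04, -3.72634470e+01,  2.52638948e+01,  1.23603814e-02,
       -1.02080073e-04,  1.60576938e-06]), 'eef_pos': array([ 0.17214391, -0.46894574,  0.24761008]), 'tool_rot': array([ 8.19932804e-01, -5.72459185e-01, -6.72571923e-04, -4.75882868e-04]), 'ft_force': array([ 0.71411385, -0.1778385 ,  0.56777517]), 'ft_torque': array([ 0.03930266,  0.03125532, -0.02008195]), 'grip_width': 0.08543075446373678}
```

View pics/a_top.png

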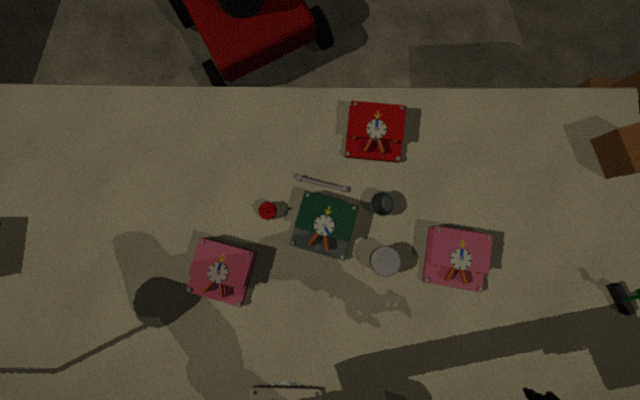

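View pics/a_side.png

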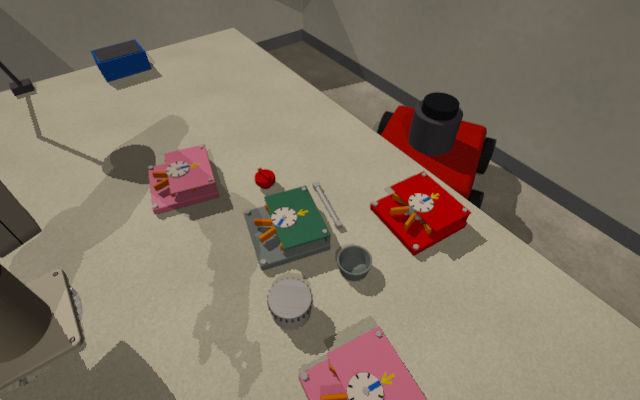

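The green-roofed, grey-based counter sits at top (324,226) and side (285,220). The look-alikes are red at top (376,130) and pink at (220,270) and (458,258). I'll confirm with an enlarged crop.

```bash
python3 - <<'E'
from h import *
import pickle
C=pickle.load(open("c0.pkl","rb"))
a=C["top"]["color"][180:270,250:410]; b=C["side"]["color"][160:330,230:390]
a=cv2.resize(a,None,fx=5,fy=5,interpolation=cv2.INTER_CUBIC)
cv2.imwrite("pics/b_top.png",cv2.convertScaleAbs(a[:,:,::-1],alpha=1.6,beta=20))
b=cv2.resize(b[:110],None,fx=5,fy=5,interpolation=cv2.INTER_CUBIC)
cv2.imwrite("pics/b_side.png",cv2.convertScaleAbs(b[:,:,::-1],alpha=1.4,beta=10))
E
```

```text
(no output)
```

View pics/b_top.png

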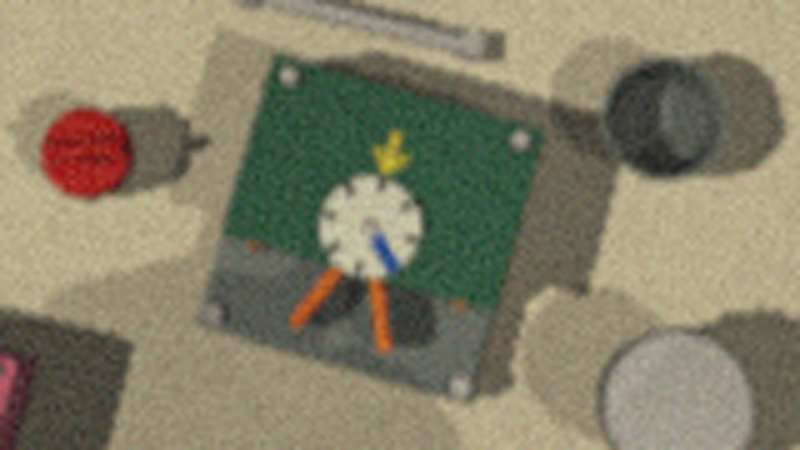

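View pics/b_side.png

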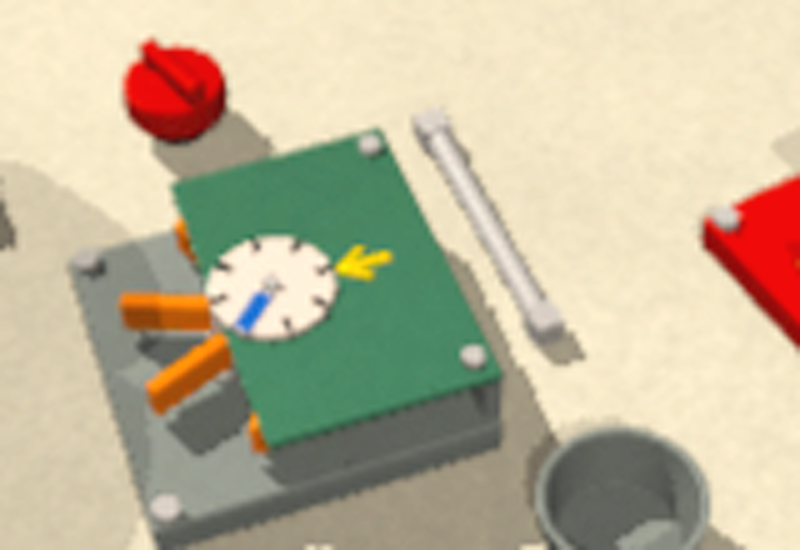

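The crops show one counter that fits: grey base, green roof, dial centre at crop-top (371,226). The blue mark at (388,260) is about 3 clicks short, and the pointer tip is at (388,172).

```bash
python3 - <<'E'
from h import *
import pickle
C=pickle.load(open("c0.pkl","rb"))
T=lambda x,y:(C["top"],np.array([250+(x+.5)/5-.5,180+(y+.5)/5-.5]))
S=lambda x,y:(C["side"],np.array([230+(x+.5)/5-.5,160+(y+.5)/5-.5]))
P={}
for n,t,s in [("dial",(371,226),(271,287)),("ptr",(387,174),(336,270)),("mark",(385,254),(257,306)),
 ("screwNE",(520,139),(473,355)),("screwNW",(289,75),(370,144)),("screwSW",(215,313),(89,262)),("screwSE",(460,386),(166,508)),
 ("tabL",(297,322),(122,298)),("tabR",(386,346),(150,390)),
 ("knob",(86,152),(175,75)),("can",(678,400),(0,0)),("cup",(664,118),(622,470))]:
    if n=="can": print(n,atz(*T(*t),.056)); continue
    x,r=tri([T(*t),S(*s)]); P[n]=x; print(n,x.round(4),np.round(r,1).tolist())
a=lambda p,q:np.arctan2(*(P[p]-P[q])[1::-1])
print("yaw ptr",a("ptr","dial"),"W-edge",a("screwNW","screwSW"),"E",a("screwNE","screwSE"),"N",a("screwNW","screwNE")-np.pi/2,"S",a("screwSW","screwSE")-np.pi/2)
th=np.mean([a("screwNW","screwSW"),a("screwNE","screwSE"),a("screwNW","screwNE")-np.pi/2,a("screwSW","screwSE")-np.pi/2])
print("th",th,"mark rel",a("mark","dial")-th, "tabs", a("tabL","dial")-th,a("tabR","dial")-th)
c=np.mean([P[k] for k in P if k.startswith("screw")],axis=0); print("screw centre",c)
E
```

```text
dial [ 0.5326 -0.0953  0.0535] [[-0.1, 0.2], [0.3, -0.0]]
ptr [ 0.5611 -0.1036  0.0532] [[-0.1, 0.2], [0.3, -0.1]]
mark [ 0.5187 -0.1038  0.0584] [[0.2, -0.3], [-0.5, 0.1]]
screwNE [ 0.5817 -0.1762  0.0535] [[-0.1, 0.1], [0.2, -0.0]]
screwNW [ 0.6155 -0.049   0.0539] [[-0.0, 0.0], [0.0, -0.0]]
screwSW [ 0.4845 -0.0084  0.0201] [[-0.0, 0.1], [0.1, -0.0]]
screwSE [ 0.4466 -0.1461  0.0206] [[-0.0, 0.1], [0.2, -0.0]]
tabL [ 0.4798 -0.0555  0.044 ] [[-0.1, 0.3], [0.3, -0.1]]
tabR [ 0.4669 -0.1041  0.0405] [[-0.2, 0.5], [0.7, -0.1]]
knob [0.5736 0.0651 0.033 ] [[0.1, -0.2], [-0.2, 0.0]]
can [ 0.44284755 -0.26107086  0.056     ]
cup [ 0.5958 -0.2557  0.0514] [[0.2, -0.3], [-0.4, 0.1]]
yaw ptr -0.28249837768257763 W-edge -0.30017237394009255 E -0.21966675677583314 N -0.25945362200628175 S -0.2685590446570032
th -0.2619629493448027 mark rel -2.329276818986097 tabs 2.757450308840782 -2.7466306747536775
screw centre [ 0.53205815 -0.09493309  0.03702558]
```

{"api": "apply_moves", "payload": {
  "moves": [
    [[0,0,0,-8],[0,0,0,-8],[0,0,0,-8],[0,0,0,-8],[0,0,0,-8],[0,0,0,-8],[0,0,0,-7],[0,0,0,0],[0,0,0,0],[0,0,0,0]]
  ],
  "hand": -1
}}

```text
clock: 1.15
eef_pos: [0.1713, -0.4666, 0.2439]
tool_rot: [0.994, -0.112, -0.002, -0.005]
ft_force: [0.5, 0.7, -0.7]
grip_width: -0.0
```

```bash
cat > g.py <<'E'
from h import *
from scipy.spatial.transform import Rotation as R
TH=-0.262; O=np.array([.5325,-.095])
def st():
    s=telemetry.get_obs(); r=R.from_quat(s["tool_rot"]).as_matrix(); p=s["eef_pos"]
    ex=np.array([np.cos(TH),np.sin(TH)]); ey=np.array([-ex[1],ex[0]]); d=p[:2]-O
    print("t",s["clock"],"tcp",p.round(4),"yaw",round(np.arctan2(r[1,0],r[0,0]),4),"tilt",r[:,2].round(3),"in counter mm",(1000*np.array([d@ex,d@ey])).round(1),"F",s["ft_force"].round(1),"w",round(s["grip_width"],4)); return s,r,p
def to(x,y,z):
    s,r,p=st(); ex=np.array([np.cos(TH),np.sin(TH)]); ey=np.array([-ex[1],ex[0]])
    t=np.r_[O+(x*ex+y*ey)/1000,z/1000]; print("tool mm",(1000*r.T@(t-p)).round(1),"turn",round(np.degrees(np.arctan2(r[1,0],r[0,0])-TH),2))
E
python3 -c "
from g import *
to(-62,45,130)"
```

```text
t 1.15 tcp [ 0.1713 -0.4666  0.2439] yaw -0.2246 tilt [-0.004  0.01  -1.   ] in counter mm [-252.6 -452.5] F [ 0.5  0.7 -0.7] w -0.0
tool mm [ 209.7 -489.   116.9] turn 2.14
```

{"api": "apply_moves", "payload": {
  "moves": [
    [[14,-32,0,2],[14,-32,0,0],[14,-32,0,0],[14,-32,0,0],[14,-32,0,0],[14,-32,0,0],[14,-32,0,0],[14,-32,0,0],[14,-32,0,0],[14,-32,0,0]]
  ]
}}

```text
clock: 2.15
eef_pos: [0.3965, -0.1891, 0.2455]
tool_rot: [0.99, -0.144, -0.001, -0.003]
ft_force: [0.2, -0.9, -0.6]
grip_width: -0.0002
```

```bash
python3 -c "
from g import *
to(-62,45,130)"
```

```text
t 2.15 tcp [ 0.3965 -0.1891  0.2455] yaw -0.2881 tilt [-0.001  0.007 -1.   ] in counter mm [-107.  -126.1] F [ 0.2 -0.9 -0.6] w -0.0002
tool mm [  40.9 -171.5  116.5] turn -1.49
```

{"api": "apply_moves", "payload": {
  "moves": [
    [[6,-22,0,-1.5],[6,-22,0,0],[6,-22,0,0],[6,-22,8,0],[6,-22,10,0],[6,-22,15,0],[3,-18,20,0],[0,-12,20,0],[0,0,20,0],[0,0,0,0]]
  ]
}}

```text
clock: 3.15
eef_pos: [0.4843, -0.0316, 0.1519]
tool_rot: [0.991, -0.133, 0.002, -0.003]
ft_force: [-0.1, -0.5, -0.0]
grip_width: 0.0
```

```bash
python3 -c "
from g import *
to(-62,46,80)"
```

```text
t 3.15 tcp [ 0.4843 -0.0316  0.1519] yaw -0.267 tilt [ 0.005  0.006 -1.   ] in counter mm [-63.   48.8] F [-0.1 -0.5 -0. ] w 0.0
tool mm [ 0.8  3.3 71.9] turn -0.29
```

Descend to 80 mm (tip at about 63 mm) and check from the side camera.

{"api": "apply_moves", "payload": {
  "moves": [
    [[0,2,15,0],[0,1,15,0],[0,0,15,0],[0,0,15,0],[0,0,10,0],[0,0,3,0],[0,0,0,0],[0,0,0,0],[0,0,0,0],[0,0,0,0]]
  ]
}}

```text
clock: 4.15
eef_pos: [0.4895, -0.036, 0.0848]
tool_rot: [0.99, -0.137, 0.008, -0.004]
ft_force: [-0.1, -0.3, -0.7]
grip_width: 0.0003
```

```bash
cat > look.py <<'E'
import sys
from g import *
a=cams.camera("side"); b=cams.camera("top")
x=cv2.resize(a["color"][160:280,220:350],None,fx=4,fy=4,interpolation=cv2.INTER_CUBIC)
y=cv2.resize(b["color"][180:270,280:360],None,fx=480/90,fy=480/90,interpolation=cv2.INTER_CUBIC)
m=np.hstack([x,y[:, :280] if 0 else cv2.resize(b["color"][185:265,290:338],None,fx=6,fy=6,interpolation=cv2.INTER_CUBIC)])[:,:,::-1]
cv2.imwrite(f"pics/{sys.argv[1]}.png",cv2.convertScaleAbs(m,alpha=1.4,beta=10))
s,r,p=st(); tip=p+r[:,2]*.017; u=proj(a,tip); print("side tip in crop",(u-[220,160])*4)
E
python3 look.py d1; python3 -c "
from g import *
to(-62,46,49)"
```

```text
t 4.25 tcp [ 0.4895 -0.0359  0.0847] yaw -0.2755 tilt [ 0.017  0.005 -1.   ] in counter mm [-56.9  45.9] F [-0.7 -0.4 -0.4] w 0.0003
side tip in crop [130.38942799 178.26723144]
t 4.25 tcp [ 0.4895 -0.0359  0.0847] yaw -0.2755 tilt [ 0.017  0.005 -1.   ] in counter mm [-56.9  45.9] F [-0.7 -0.4 -0.4] w 0.0003
tool mm [-5.7  0.3 35.6] turn -0.78
```

View pics/d1.png

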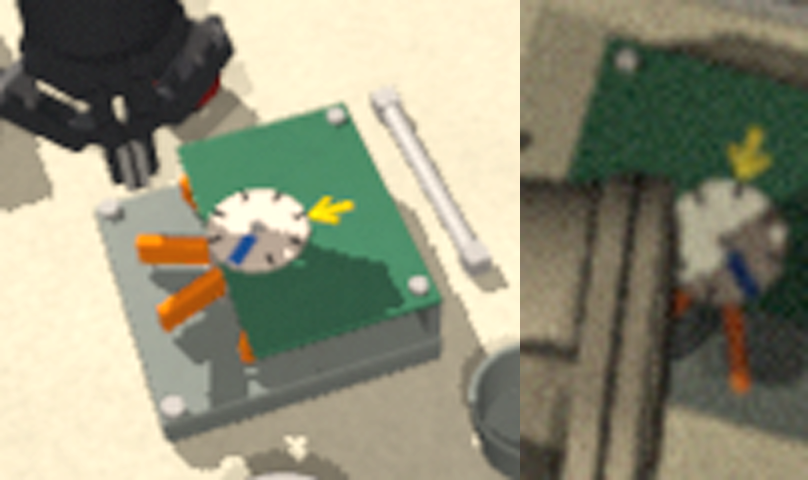

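The side crop shows the shut fingertips at (130,182), matching the prediction. They are behind the +y tab and clear of the base screw. Next is descending to the tab height.

{"api": "apply_moves", "payload": {
  "moves": [
    [[-5,0,0,0],[0,0,8,0],[0,0,8,0],[-1,0,8,0],[-1,0,5,0],[-1,0,3,0],[0,0,0,0],[0,0,0,0],[0,0,0,0],[0,0,0,0]]
  ]
}}

```text
clock: 5.25
eef_pos: [0.481, -0.0332, 0.0491]
tool_rot: [0.991, -0.137, 0.007, -0.004]
ft_force: [-1.1, 0.2, -0.4]
grip_width: -0.0
```

```bash
python3 -c "
from g import *
to(-62,0,50)"
```

```text
t 5.25 tcp [ 0.481  -0.0332  0.0491] yaw -0.2754 tilt [ 0.016  0.005 -1.   ] in counter mm [-65.8  46.3] F [-1.1  0.2 -0.4] w -0.0
tool mm [ 4.4 46.3 -1.3] turn -0.77
```

{"api": "apply_moves", "payload": {
  "moves": [
    [[2,4,0,0],[2,4,0,0],[0,4,0,0],[0,4,0,0],[0,4,0,0],[0,4,0,0],[0,4,0,0],[0,4,0,0],[0,4,0,0],[0,0,0,0]]
  ]
}}

```text
clock: 6.25
eef_pos: [0.4745, -0.0722, 0.0493]
tool_rot: [0.99, -0.137, 0.008, -0.004]
ft_force: [-0.2, -0.7, -0.2]
grip_width: 0.0
```

```bash
python3 -c "
from g import *
to(-62,0,50)"
```

```text
t 6.25 tcp [ 0.4745 -0.0722  0.0493] yaw -0.2758 tilt [ 0.016  0.006 -1.   ] in counter mm [-61.9   7. ] F [-0.2 -0.7 -0.2] w 0.0
tool mm [ 0.   7.  -0.7] turn -0.79
```

Push the last few mm, let it settle, lift, and look.

{"api": "apply_moves", "payload": {
  "moves": [
    [[0,4,0,0],[0,3,0,0],[0,0,0,0],[0,0,0,0],[0,0,0,0],[0,0,-10,0],[0,0,-15,0],[0,0,-15,0],[0,0,0,0],[0,0,0,0]]
  ]
}}

```text
clock: 7.25
eef_pos: [0.4724, -0.0798, 0.0924]
tool_rot: [0.991, -0.137, 0.008, -0.004]
ft_force: [0.4, 1.0, -0.3]
grip_width: 0.0001
```

```bash
python3 look.py d2; python3 -c "
from g import *
to(-62,46,90)"
```

```text
t 7.35 tcp [ 0.4723 -0.0798  0.092 ] yaw -0.2752 tilt [ 0.017  0.005 -1.   ] in counter mm [-62.1  -0.9] F [-0.3  0.6 -0.3] w 0.0002
side tip in crop [140.14231004 234.49210916]
t 7.35 tcp [ 0.4723 -0.0798  0.092 ] yaw -0.2752 tilt [ 0.017  0.005 -1.   ] in counter mm [-62.1  -0.9] F [-0.3  0.6 -0.3] w 0.0002
tool mm [ -0.5 -46.9   2.4] turn -0.76
```

View pics/d2.png

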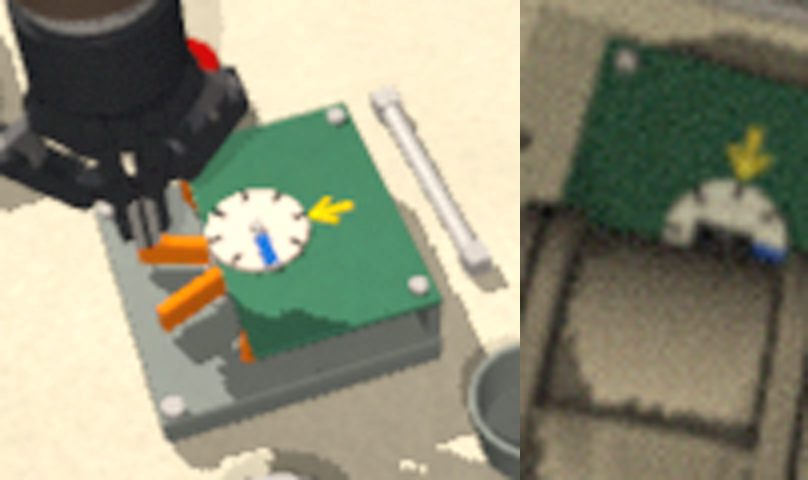

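One click done: the blue mark in the side crop went from (242,248) to (265,250), so it is now 2 short. Repeating.

{"api": "apply_moves", "payload": {
  "moves": [
    [[0,-12,0,-0.8],[0,-15,0,0],[0,-15,0,0],[0,-5,0,0],[0,0,0,0],[0,0,10,0],[0,0,10,0],[-1,0,10,0],[-1,0,8,0],[0,0,0,0]]
  ]
}}

```text
clock: 8.35
eef_pos: [0.48, -0.0307, 0.0466]
tool_rot: [0.992, -0.13, 0.004, -0.003]
ft_force: [-0.4, 1.0, -0.1]
grip_width: 0.0001
```

```bash
python3 -c "
from g import *
to(-62,0,50)"
```

```text
t 8.35 tcp [ 0.48   -0.0307  0.0466] yaw -0.2598 tilt [ 0.008  0.006 -1.   ] in counter mm [-67.4  48.5] F [-0.4  1.  -0.1] w 0.0001
tool mm [ 5.3 48.5 -3.7] turn 0.13
```

{"api": "apply_moves", "payload": {
  "moves": [
    [[2,4,-2,0],[2,5,-1,0],[1,4,0,0],[0,4,0,0],[0,4,0,0],[0,4,0,0],[0,4,0,0],[0,4,0,0],[0,4,0,0],[0,3,0,0]]
  ]
}}

```text
clock: 9.35
eef_pos: [0.4743, -0.0745, 0.0504]
tool_rot: [0.992, -0.13, 0.004, -0.004]
ft_force: [0.1, 0.3, 0.7]
grip_width: -0.0002
```

```bash
python3 -c "
from g import *
to(-62,0,50)"
```

```text
t 9.35 tcp [ 0.4743 -0.0745  0.0504] yaw -0.2604 tilt [ 0.009  0.006 -1.   ] in counter mm [-61.5   4.7] F [0.1 0.3 0.7] w -0.0002
tool mm [-0.5  4.7  0.3] turn 0.09
```

{"api": "apply_moves", "payload": {
  "moves": [
    [[0,3,0,0],[0,2,0,0],[0,0,0,0],[0,0,0,0],[0,0,0,0],[0,0,-10,0],[0,0,-15,0],[0,0,-15,0],[0,0,0,0],[0,0,0,0]]
  ]
}}

```text
clock: 10.35
eef_pos: [0.4731, -0.0804, 0.0935]
tool_rot: [0.992, -0.13, 0.005, -0.003]
ft_force: [-0.6, -0.1, -0.5]
grip_width: 0.0001
```

```bash
python3 look.py d3; python3 -c "
from g import *
to(-62,46,90)"
```

```text
t 10.45 tcp [ 0.473  -0.0804  0.0931] yaw -0.2602 tilt [ 0.01   0.005 -1.   ] in counter mm [-61.3  -1.3] F [ 0.9 -0.4 -0.7] w 0.0
side tip in crop [141.507884   233.44619845]
t 10.45 tcp [ 0.473  -0.0804  0.0931] yaw -0.2602 tilt [ 0.01   0.005 -1.   ] in counter mm [-61.3  -1.3] F [ 0.9 -0.4 -0.7] w 0.0
tool mm [ -0.7 -47.3   3.4] turn 0.1
```

View pics/d3.png

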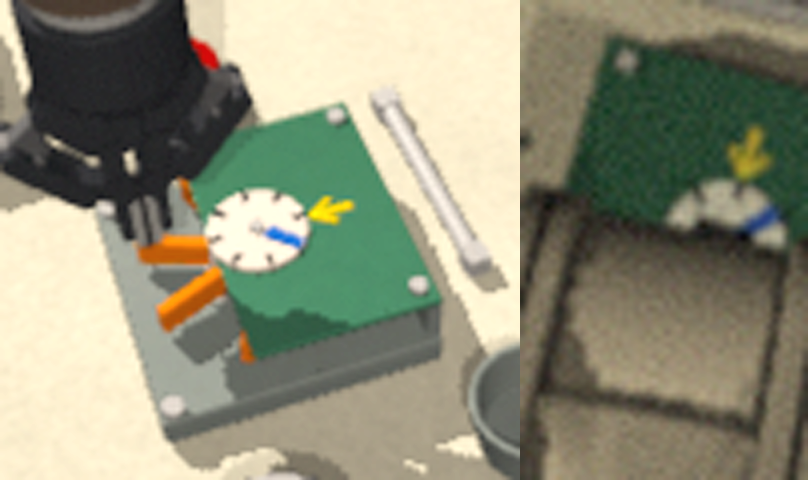

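The mark is now at side (285,238), one click short of the pointer. One more click.

{"api": "apply_moves", "payload": {
  "moves": [
    [[0,-12,0,0],[0,-15,0,0],[0,-15,0,0],[0,-3,0,0],[0,0,0,0],[0,0,10,0],[0,0,10,0],[-1,0,10,0],[-1,0,6,0],[0,0,0,0]]
  ]
}}

```text
clock: 11.45
eef_pos: [0.4795, -0.0335, 0.0497]
tool_rot: [0.991, -0.131, -0.0, -0.003]
ft_force: [-0.5, -0.5, 0.4]
grip_width: 0.0
```

```bash
python3 -c "
from g import *
to(-62,0,50)"
```

```text
t 11.45 tcp [ 0.4795 -0.0335  0.0497] yaw -0.2622 tilt [ 0.001  0.006 -1.   ] in counter mm [-67.1  45.7] F [-0.5 -0.5  0.4] w 0.0
tool mm [ 5.1 45.7 -0.5] turn -0.01
```

{"api": "apply_moves", "payload": {
  "moves": [
    [[2,4,0,0],[2,4,0,0],[1,4,0,0],[0,4,0,0],[0,4,0,0],[0,4,0,0],[0,4,0,0],[0,4,0,0],[0,4,0,0],[0,3,0,0]]
  ]
}}

```text
clock: 12.45
eef_pos: [0.4742, -0.076, 0.0503]
tool_rot: [0.991, -0.131, 0.0, -0.003]
ft_force: [-0.2, -0.2, -0.1]
grip_width: 0.0001
```

```bash
python3 -c "
from g import *
to(-62,0,50)"
```

```text
t 12.45 tcp [ 0.4742 -0.076   0.0503] yaw -0.2628 tilt [ 0.002  0.007 -1.   ] in counter mm [-61.3   3.3] F [-0.2 -0.2 -0.1] w 0.0001
tool mm [-0.7  3.3  0.3] turn -0.05
```

{"api": "apply_moves", "payload": {
  "moves": [
    [[0,3,0,0],[0,0,0,0],[0,0,0,0],[0,0,0,0],[0,0,-10,0],[0,0,-20,0],[0,0,-30,0],[0,0,-30,0],[0,0,-30,0],[0,0,0,0]]
  ]
}}

```text
clock: 13.45
eef_pos: [0.4727, -0.0798, 0.1772]
tool_rot: [0.991, -0.131, 0.0, -0.003]
ft_force: [0.9, -0.2, -0.1]
grip_width: -0.0
```

{"api": "apply_moves", "payload": {
  "moves": [
    [[-10,0,-20,0],[-15,0,-10,0],[-15,0,0,0],[-15,0,0,0],[-15,0,0,0],[-15,0,0,0],[-10,0,0,0],[0,0,0,0],[0,0,0,0],[0,0,0,0]]
  ]
}}

```text
clock: 14.45
eef_pos: [0.3778, -0.0536, 0.2101]
tool_rot: [0.992, -0.129, 0.002, -0.003]
ft_force: [0.3, -0.3, -0.5]
grip_width: -0.0002
```

```bash
python3 look.py d4
```

```text
t 14.55 tcp [ 0.3779 -0.0536  0.2101] yaw -0.2597 tilt [ 0.005  0.005 -1.   ] in counter mm [-1.601e+02 -1.000e-01] F [ 0.2  0.4 -0.4] w 0.0002
side tip in crop [-107.10804318  125.69735001]
```

View pics/d4.png

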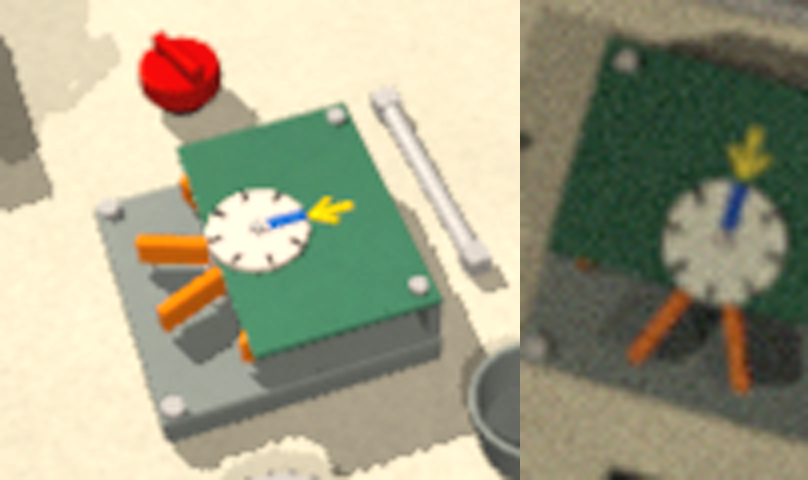

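The blue mark now points at the yellow pointer, at side (290,218) and top (735,205). The arm is clear and the objects look unmoved.

```bash
python3 -c "
from workcell import workorder
print(workorder.job_done())"
```

```text
the job is handed in; nothing more can be done
None
```

The wheel started three clicks short. I advanced it one click at a time with the shut fingertips, letting each click settle before lifting, and checked the mark's position after each one.

- **Wheel:** the last side and top pictures show the blue mark on the yellow pointer, with the tabs back at their rest angles.
- **Force:** the readings I took between moves stayed around 1 N or below. I did not sample force within a move.
- **Arm:** it finished about 160 mm in front of the counter's axis at 210 mm height, clear of everything.
- **Loose objects:** the knob and bar look where they started. The cup and canister are only partly in the last crops, so I did not fully check them, but the arm stayed well away from both. I did not re-measure any of the four.

The job is handed in; it returned no verdict, and no check failed or disagreed.

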